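# Set out the altar set on its lacquer board

## Task

Set out the altar set on the black lacquer board, as seen by someone standing at the board's gold edge and looking across the board: the round red stand in the middle, the blue incense burner centred on top of the stand, the copper vase to the left of the stand, the gilt candlestick to its right, and the white offering cup behind it, on the side away from the gold edge. Each piece on the board stands upright, centred on the gold roundel of its place; never let a piece fall over, and leave the paint tin, the brush and the box of hinges where they are.

Things in the scene. Friction and masses are not known exactly. Their poses are not given: they have to be found in the camera images.
- board: Fixed black lacquer board, 250 x 250 x 20 mm, turned any way round. Origin: centre of its underside, z up. A gold band, 18 mm wide, runs along its front edge (its -x side). Seen from there, looking along its +x: left is +y, right -y, behind +x. Flush gold roundels (38 mm ring and dot) mark the four places: middle (0, 0), left (0, +92), right (0, -92), behind (+92, 0) mm in its x, y.
- stand_mid (a point): Round low stand of red lacquer with a thin gilt line round it: a plain disc 60 mm in diameter, 30 mm high, 0.12 kg, flat top. Starts standing upright on a 10 mm thick cork sheet on the table. The point is on its axis, half-way up; z is up.
- burner_mid (a point): Incense burner: squat blue ceramic pot with grey ash on top, closed and solid, 54 mm in diameter, 45 mm high, 42 mm foot, upright sides from 12 mm to the top, 0.28 kg. Starts standing upright on a 10 mm thick cork sheet on the table. The point is on its axis, half-way up; z is up.
- vase_mid (a point): Slender copper vase, closed, 90 mm high, 40 mm in diameter from 12 to 58 mm up, then a narrow neck and a 34 mm lip; 44 mm foot; 0.3 kg. Starts standing upright on a 10 mm thick cork sheet on the table. The point is on its axis, half-way up; z is up.
- candle_mid (a point): Gilt candlestick with a short white candle, 86 mm high: 54 mm foot, a round column 24 mm in diameter from 16 to 60 mm up, the candle (18 mm) above it; 0.32 kg. Starts standing upright on a 10 mm thick cork sheet on the table. The point is on its axis, half-way up; z is up.
- cup_mid (a point): White ceramic offering cup with a gilt rim heaped with white filling, closed and solid, 52 mm high: 42 mm foot, thin waist, upright bowl 46 mm in diameter from 17 to 52 mm up, the filling a 6 mm dome above it; 0.16 kg. Starts standing upright on a 10 mm thick cork sheet on the table. The point is on its axis, half-way up; z is up.
- tin: Bystander: green paint tin, 68 mm in diameter, 75 mm high, beyond the work. Origin at the centre of its underside. Leave alone.
- brush: Bystander: paint brush lying on the table beyond the work. Leave alone.
- hinges: Bystander: small open wooden box, 80 x 110 x 30 mm, with gilt hinges. Origin at the centre of its underside. Leave alone.
Not all that is in view belongs to the job. What is shaped like the part that bears burner_mid but pink or purple is not meant.

How it is judged:
By the outcome, as a careful person would: the job done as asked, in the order asked, and still so for the second after the job is handed in, with the robot touching nothing.
It also fails if it takes over 128 s, if anything falls off the work surface, if the arm or the gripper's body presses on something with over 40 N, if the wrist force passes 120 N, or if a joint passes its speed limit or range.

## Robot

A 6-joint arm with a two-finger parallel gripper is mounted at the origin on the work surface. World frame = base frame: x ahead of the robot, y to its left, z up, the work surface at z = 0. Lengths are in m, angles in rad, forces in N, time in s.
With the tool pointing down it reaches from about 0.25 to 0.775 m from the base axis. Payload 4 kg.
Tool frame: the origin (TCP) lies midway between the tips of the shut fingers; the grasp point (between the pads) lies 19 mm behind it; z points along the fingers, y is the direction in which the jaws open and shut (so a half turn about z gives the same grasp; the last joint's range is limited). The gripper opens to 94 mm and grips with 3 to 60 N. Pads are 16 mm wide; open, the fingers measure 119 mm over their backs; the gripper's body (75 mm by 177 mm) begins 78 mm behind the grasp point.
Start: joints at [1.145, 0.087, 1.371, -0, 1.684, -0.103], TCP at [0.174, 0.522, 0.206] pointing down, gripper open.
Joint ranges: [-3.1, 3.1], [-0.76, 2.03], [0.27, 2.55], [-1.08, 4.22], [0.17, 2.65], [-2.57, 2.57]. Speed limits (rad/s): [2.79, 2.79, 3.14, 3.14, 3.14, 3.14].

## Interface

Orientations are given as [roll, pitch, yaw] about the fixed x, y, z axes, in that order (R = Rz(yaw) Ry(pitch) Rx(roll)).
In Python, from bench import robot, cams gives the robot as it stands.
- The arm moves only by the tool step_arm, never from a script. Its argument "plan" is a list that holds one entry, the list of rows, each a list of 5 numbers: the shift along the world's x, y, z in mm, then the turn about the world's z in rad, then the opening in per cent of the stroke, from 0 (shut) to 100 (fully open). In form: [[[tx, ty, tz, turn, fingers], ...]]. A call has 1 to 8 rows; each row is the pose to reach, as a shift and turn from the pose commanded when the call began; what a row does not reach only later rows make up. A row lasts 1/12 s, in which the tool goes at most 41.7 mm and 7.16 degrees, less where a joint would pass 70% of its speed; a pose out of reach is approached as far as the arm can. A call with a gripper value outside its range is refused whole. The fingers move at their own pace and stop on an object; the grip force is fixed at half the most. Time passes only in rows, so rows that repeat a pose let the fingers close. It gives the time, the measured TCP pose, the force and the opening at its end, in the units of the state.
- robot.get_obs(): the state, without advancing time (a new reading comes with each control period).
- cams.snapshot(name): name is "scene" or "top" or "wrist"; returns a dict with "frame" (420x560x3 uint8, red, green, blue), "camera_matrix" (3x3 intrinsics, pixels), "k1" (the pictures are not rectified: a ray, as slopes to the right and down, at radius r is drawn at 1 + k1 r^2 times it, then the intrinsics apply), "origin" and "attitude" of the camera in the world; the wrist camera has in their place "T_tool_cam" (4x4, takes a point from camera to tool coordinates, whose origin is the TCP and whose axes are the flange's). Camera axes: x right, y down, z forward; pixel columns grow to the right and rows downward; lengths in m; the calibration is good to about 2 mm. A picture is of the moment at which its call begins: read the wrist's pose just before it. There is no depth.
- robot.close_job(): hands the job in, once; it reports no verdict.
The state is a dict: "time": time; "joint_positions": joint angles; "qvel": joint speeds; "joint_torque": joint torques, N m; "tool_pos": TCP position; "ee_rot": TCP orientation; "wrist_force": force on the tool from outside, world axes, zero at the start; "wrist_torque": the same for the moment, N m; "width": finger opening in m.
Only numpy, scipy, OpenCV 4.12 (cv2) and the standard library are available. Lean on these libraries where they do the work, as an engineer would, in place of code of your own. Each camera call takes 0.05 s, during which the arm holds its last target. There are 200 camera calls.

## Working session

There is one attempt and no reset: what is moved stays moved. The work goes in short steps, Python scripts to look and compute and a tool call to move; the robot and the scene stay as the last step left them, time stands still between calls to the robot, and variables do not carry over. Pictures are saved under pics/ and viewed, about 12 in all and at most 16, crops included, and the job is handed in when it is done.

Besides the shell and the picture viewer there is one more tool, called after ">>>" as name([rows], argument=value, ...), one row to a line, values as JSON. step_arm: Moves the arm, as the interface text tells. Its arguments: {"type":"object","properties":{"plan":{"type":"array"}},"required":["plan"]}

```bash
ls; mkdir -p pics; cat > h.py <<'E'
import numpy as np, cv2
from bench import robot, cams
def snap(n):
    o=robot.get_obs(); s=cams.snapshot(n); s['obs']=o; return s
def save(s,fn): cv2.imwrite('pics/'+fn,s['frame'][:,:,::-1])
E
python3 - <<'E'
from h import *
for n in('top','scene'):
    s=snap(n); save(s,n+'0.png'); print(n,s['camera_matrix'],s['k1'],s['origin'],s['attitude'])
    np.savez('pics/'+n+'0.npz',**{k:v for k,v in s.items() if k!='obs'})
s=snap('wrist'); print(s['T_tool_cam'],s['k1'],s['camera_matrix']); print(robot.get_obs())
E
```

```text
pics
top [[402.13080626   0.         273.24217992]
 [  0.         402.13080626 212.34909566]
 [  0.           0.           1.        ]] 0.012375946568316636 [ 0.38447575 -0.00367085  0.96161092] [-2.93565707 -0.00768251 -1.56687861]
scene [[491.81584159   0.         281.18599801]
 [  0.         491.81584159 214.3169145 ]
 [  0.           0.           1.        ]] -0.1366173661221264 [ 1.46349598 -0.07411205  0.92260602] [-2.31963151  0.00507937  1.46491016]
[[ 2.80380993e-04 -9.69602299e-01 -2.44686133e-01  7.09477300e-02]
 [ 9.99999960e-01  2.77340812e-04  4.68792124e-05  6.69951567e-04]
 [ 2.24072587e-05 -2.44686137e-01  9.69602338e-01 -1.78419352e-01]
 [ 0.00000000e+00  0.00000000e+00  0.00000000e+00  1.00000000e+00]] -0.033480099145415956 [[376.04458871   0.         286.55292373]
 [  0.         376.04458871 214.35432583]
 [  0.           0.           1.        ]]
{'time': 0.15, 'joint_positions': array([ 1.14490975e+00,  8.77746392e-02,  1.37185171e+00, -2.94289999e-05,
        1.68359920e+00, -1.03098812e-01]), 'qvel': array([-0.00122683, -0.00281847, -0.00326161,  0.00026616,  0.00043212,
       -0.00013453]), 'joint_torque': array([ 1.40028631e-03, -3.40642262e+01, -3.02793109e+01,  7.19305454e-02,
        3.05138121e-02, -1.08420231e-04]), 'tool_pos': array([0.17431184, 0.52122014, 0.20460694]), 'ee_rot': array([-3.13996542e+00, -1.38958893e-04,  2.81880149e+00]), 'wrist_force': array([-0.03894973, -0.47845752,  0.823417  ]), 'wrist_torque': array([ 0.01741862, -0.00540038, -0.04163504]), 'width': 0.09394167613225952}
```

View pics/top0.png

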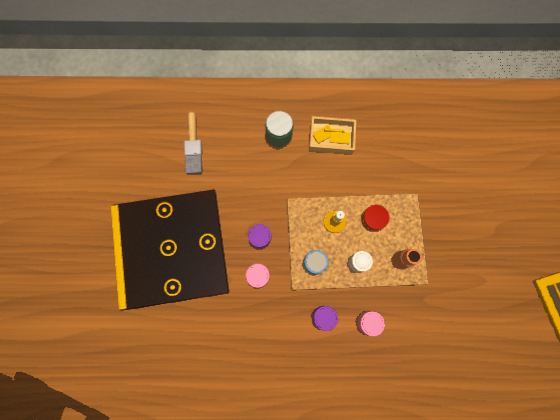

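View pics/scene0.png

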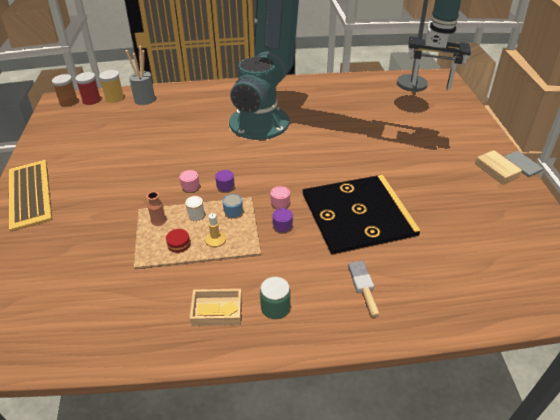

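```bash
cat >> h.py <<'E'
from scipy.spatial.transform import Rotation as R
def pose(s):
    if 'origin' in s: return R.from_euler('xyz',s['attitude']).as_matrix(), np.array(s['origin'])
    o=s['obs']; Rt=R.from_euler('xyz',o['ee_rot']).as_matrix(); T=s['T_tool_cam']
    return Rt@T[:3,:3], o['tool_pos']+Rt@T[:3,3]
def ray(s,px,z):
    K=s['camera_matrix']; k=float(s['k1']); p=np.linalg.inv(K)@[px[0],px[1],1]; d=p[:2]; u=d.copy()
    for _ in range(20): u=d/(1+k*(u@u))
    A,o=pose(s); v=A@np.array([u[0],u[1],1]); return o+v*(z-o[2])/v[2]
def proj(s,P):
    A,o=pose(s); c=A.T@(np.array(P)-o); u=c[:2]/c[2]; u=u*(1+float(s['k1'])*(u@u)); return (s['camera_matrix']@[*u,1])[:2]
def circ(mask,seed,win):
    """largest contour near seed -> min enclosing circle, centroid, area"""
    m=np.zeros_like(mask); x,y=map(int,seed); m[max(y-win,0):y+win,max(x-win,0):x+win]=mask[max(y-win,0):y+win,max(x-win,0):x+win]
    c=max(cv2.findContours(m,cv2.RETR_EXTERNAL,cv2.CHAIN_APPROX_NONE)[0],key=cv2.contourArea)
    M=cv2.moments(c); return np.array([M['m10']/M['m00'],M['m01']/M['m00']]),M['m00'],c
def hsv(s): return cv2.cvtColor(s['frame'],cv2.COLOR_RGB2HSV)
E
python3 - <<'E'
from h import *
s=dict(np.load('pics/top0.npz')); H=hsv(s)
for n,p in dict(stand=(376,217),burner=(316,262),cup=(362,261),vase=(412,257),candle=(340,215),foot=(333,224),L=(156,210),d1=(260,236),d2=(258,276),d3=(326,318),d4=(372,323)).items(): print(n,H[p[1]-1:p[1]+2,p[0]-1:p[0]+2].reshape(-1,3).mean(0).round())
m=cv2.inRange(H,(18,120,90),(35,255,255))
P={}
for n,p in dict(L=(164,210),B=(207,241),M=(168,248),Rr=(172,287)).items():
    c,a,k=circ(m,p,14); P[n]=ray(s,c,.02); print(n,c.round(1),a,P[n].round(4), 'dia mm',2*np.sqrt(a/np.pi)*.94/402*1000)
print(np.linalg.norm(P['L']-P['M']),np.linalg.norm(P['Rr']-P['M']),np.linalg.norm(P['B']-P['M']))
print('yaw',np.arctan2(*(P['B']-P['M'])[1::-1]),np.arctan2(*(P['L']-P['Rr'])[1::-1])-np.pi/2)
for n,p,z in [('stand',(376,217),.04),('burner',(316,262),.055),('cup',(362,261),.066),('vase',(413,257),.1),('candle',(340,215),.096),('foot',(334,222),.018)]: print(n,ray(s,p,z).round(4))
im=s['frame'][185:340,230:440,::-1]; cv2.imwrite('pics/crop1.png',cv2.resize(im,None,fx=3.5,fy=3.5,interpolation=cv2.INTER_CUBIC))
E
```

```text
stand [  3. 226. 194.]
burner [ 19.  58. 202.]
cup [ 22.  27. 251.]
vase [ 11. 113.  58.]
candle [ 24.  34. 223.]
foot [ 20. 231. 131.]
L [ 20. 219. 157.]
d1 [145. 142. 177.]
d2 [172.  95. 252.]
d3 [145. 140. 178.]
d4 [173. 101. 251.]
L [163.8 209.5] 198.0 [0.5868 0.2512 0.02  ] dia mm 37.126965542516075
B [207.  241.2] 206.0 [0.511  0.1455 0.02  ] dia mm 37.8695783865997
M [167.9 247.4] 207.5 [0.4961 0.2363 0.02  ] dia mm 38.00720298937758
Rr [172.1 286.8] 221.0 [0.4053 0.2214 0.02  ] dia mm 39.22410083288272
0.09197371536880897 0.09203539203144273 0.09206229612210994
yaw -1.4076507728888374 -1.4079874149877563
stand [ 0.5672 -0.2503  0.04  ]
burner [ 0.4605 -0.1064  0.055 ]
cup [ 0.4623 -0.2074  0.066 ]
vase [ 0.4685 -0.3093  0.1   ]
candle [ 0.5602 -0.1564  0.096 ]
foot [ 0.5589 -0.1553  0.018 ]
```

View pics/crop1.png

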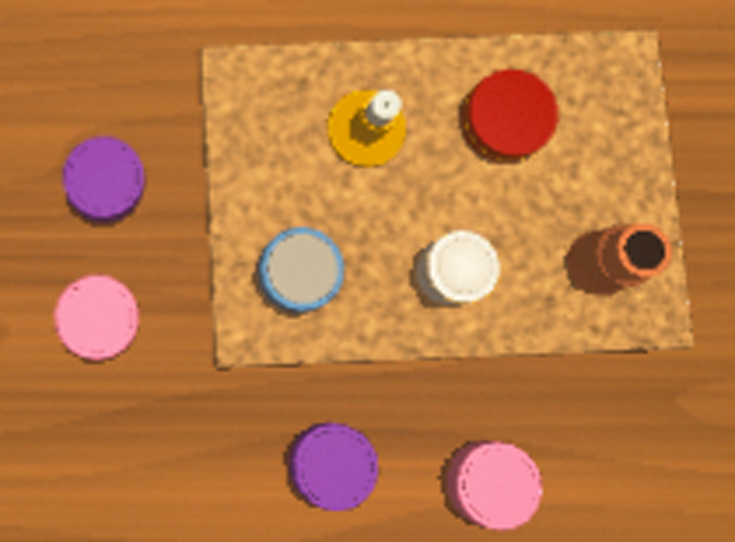

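>>> step_arm([
  [[390,-772,0,-1.248,100],[390,-772,0,-1.248,100],[390,-772,0,-1.248,100],[390,-772,0,-1.248,100],[390,-772,0,-1.248,100],[390,-772,0,-1.248,100],[390,-772,0,-1.248,100],[390,-772,0,-1.248,100]],
])

```text
time: 0.82
tool_pos: [0.3249, 0.2222, 0.2054]
ee_rot: [3.141, -0.0, 1.813]
wrist_force: [1.7, 0.6, -0.3]
width: 0.0941
```

>>> step_arm([
  [[240,-472,-50,-0.248,100],[240,-472,-50,-0.248,100],[240,-472,-50,-0.248,100],[240,-472,-50,-0.248,100],[240,-472,-50,-0.248,100],[240,-472,-50,-0.248,100],[240,-472,-50,-0.248,100],[240,-472,-50,-0.248,100]],
])

```text
time: 1.48
tool_pos: [0.4755, -0.0738, 0.1737]
ee_rot: [3.142, -0.0, 1.57]
wrist_force: [-0.3, 0.5, -0.6]
width: 0.0939
```

>>> step_arm([
  [[92,-174,-10,0,100],[92,-174,-10,0,100],[92,-174,-10,0,100],[92,-174,-10,0,100],[92,-174,-10,0,100],[92,-174,-10,0,100]],
])

```text
time: 1.98
tool_pos: [0.5679, -0.2509, 0.1612]
ee_rot: [-3.139, 0.001, 1.566]
wrist_force: [-1.7, 0.2, 0.0]
width: 0.0941
```

```bash
python3 - <<'E'
from h import *
print(robot.get_obs()['tool_pos'],robot.get_obs()['ee_rot'],robot.get_obs()['joint_positions'])
s=snap('wrist'); save(s,'w1.png')
print(proj(s,[.567,-.25,.04]))
s=snap('top');save(s,'t1.png')
E
```

```text
[ 0.56785144 -0.25086552  0.16117397] [-3.13909139e+00  6.71019506e-04  1.56571758e+00] [-0.50628191  0.25812447  1.26132823 -0.00179283  1.62401108 -0.501296  ]
[285.80603378 208.31074212]
```

View pics/w1.png

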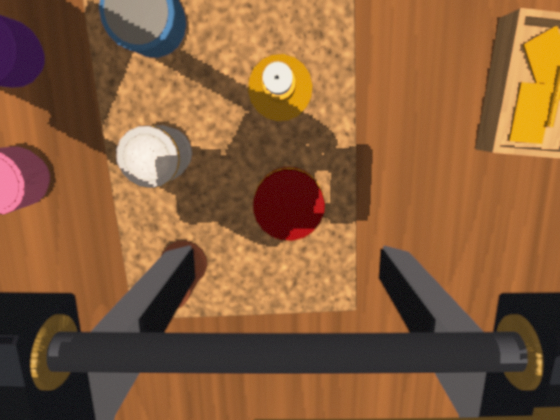

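```bash
cat >> h.py <<'E'
def ell(s,lo,hi,seed,win,z,dbg=''):
    c,a,k=circ(cv2.inRange(hsv(s),lo,hi),seed,win); e=cv2.fitEllipse(cv2.convexHull(k)); p=ray(s,e[0],z)
    dx=np.linalg.norm(ray(s,(e[0][0]+e[1][0]/2,e[0][1]),z)-p)*2000
    print(dbg,'px',np.round(e[0],1),np.round(e[1],1),'P',p.round(4),'dia~%.1f'%dx); return p
E
python3 - <<'E'
from h import *
f=cv2.imread('pics/w1.png')[:,:,::-1]
s=snap('wrist'); print(s['obs']['tool_pos'])
H=hsv(s)
for p in [(289,200),(320,210),(147,156),(276,78),(290,226)]: print(p,H[p[1],p[0]])
ell(s,(0,200,60),(6,255,255),(289,204),45,.04,'stand')
t=dict(np.load('pics/top0.npz'))
ell(t,(0,200,150),(7,255,255),(376,217),20,.04,'stand top')
ell(t,(0,0,215),(60,55,255),(362,261),16,.062,'cup top')
ell(t,(0,0,190),(60,55,255),(340,215),9,.096,'candle top')
ell(t,(90,80,80),(120,255,255),(316,262),17,.055,'burner top')
ell(s,(0,0,90),(60,70,255),(147,156),35,.062,'cup')
ell(s,(0,0,190),(60,60,255),(276,78),22,.096,'candle')
E
```

```text
[ 0.5667942  -0.24628775  0.16260423]
(289, 200) [178 255  80]
(320, 210) [  0 216 181]
(147, 156) [ 16  24 247]
(276, 78) [ 21  15 239]
(290, 226) [178 242  80]
stand px [289.5 210. ] [69.6 69.7] P [ 0.569  -0.2469  0.04  ] dia~57.3
stand top px [376.4 216.6] [23.8 24.9] P [ 0.5683 -0.2514  0.04  ] dia~55.7
cup top px [362.1 260.7] [19.2 19.9] P [ 0.4632 -0.2086  0.062 ] dia~42.9
candle top px [339.9 214.5] [6.7 7.4] P [ 0.5613 -0.1561  0.096 ] dia~14.7
burner top px [315.6 261.5] [22.9 23.1] P [ 0.4616 -0.1054  0.055 ] dia~51.4
cup px [149.7 161.8] [57.6 62.7] P [ 0.4649 -0.2047  0.062 ] dia~43.2
candle px [279.6  85.1] [27.8 29.4] P [ 0.5626 -0.1538  0.096 ] dia~17.3
```

```bash
cat >> h.py <<'E'
def ellm(s,mask,seed,win,z,dbg=''):
    c,a,k=circ(mask,seed,win); e=cv2.fitEllipse(cv2.convexHull(k)); p=ray(s,e[0],z)
    print(dbg,'px',np.round(e[0],1),np.round(e[1],1),'P',p.round(4)); return p
def redm(s):
    H=hsv(s); return cv2.inRange(H,(0,200,45),(6,255,255))|cv2.inRange(H,(172,150,45),(180,255,255))
E
python3 - <<'E'
from h import *
s=snap('wrist'); print(s['obs']['tool_pos'],s['obs']['qvel'].round(3))
ellm(s,redm(s),(289,207),45,.04,'stand')
print(proj(s,[.5683,-.2514,.04]))
E
```

```text
[ 0.56675601 -0.24524817  0.16339143] [ 0.021 -0.035  0.013 -0.001  0.001 -0.002]
stand px [289.5 210.9] [69.3 69.8] P [ 0.5691 -0.2468  0.04  ]
[288.55745108 216.24065648]
```

>>> step_arm([
  [[2,-3,-40,0,100],[2,-3,-80,0,100],[2,-3,-115,0,100],[2,-3,-130,0,100],[2,-3,-130,0,100],[2,-3,-130,0,100]],
])

```text
time: 2.68
tool_pos: [0.5687, -0.2471, 0.0342]
ee_rot: [-3.141, -0.001, 1.572]
wrist_force: [0.0, -0.2, 1.1]
width: 0.0942
```

```bash
python3 - <<'E'
from h import *
s=snap('wrist'); print(s['obs']['tool_pos'],s['obs']['ee_rot'],s['obs']['qvel'].round(3)); save(s,'w2.png')
ellm(s,redm(s),(286,330),80,.04,'stand')
E
```

```text
[ 0.5686675  -0.24709197  0.03424517] [-3.14072176e+00 -7.19457419e-04  1.57241623e+00] [-0.007 -0.027 -0.067 -0.001 -0.003 -0.002]
stand px [287.5 269.3] [108.1 117.7] P [ 0.5693 -0.247   0.04  ]
```

View pics/w2.png

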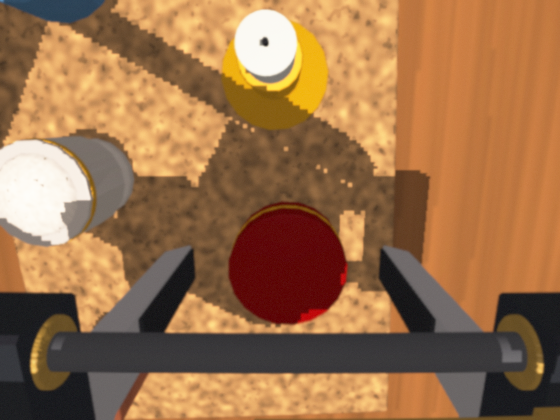

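>>> step_arm([
  [[0,-1,-16,0,100],[0,-1,-16,0,100],[0,-1,-16,0,0],[0,-1,-16,0,0],[0,-1,-16,0,0],[0,-1,-16,0,0],[0,-1,-16,0,0],[0,-1,-16,0,0]],
])

```text
time: 3.4
tool_pos: [0.5694, -0.2499, 0.0187]
ee_rot: [3.141, 0.0, 1.571]
wrist_force: [0.2, 0.4, 1.1]
width: 0.0589
```

>>> step_arm([
  [[0,0,40,0,0],[0,0,80,0,0],[0,0,120,0,0],[-10,25,140,0,0],[-73,390,140,0,0],[-73,390,140,0,0],[-73,390,140,0,0],[-73,390,140,0,0]],
])

```text
time: 4.07
tool_pos: [0.53, -0.059, 0.158]
ee_rot: [-3.142, -0.0, 1.57]
wrist_force: [0.3, 0.8, -1.9]
width: 0.0589
```

>>> step_arm([
  [[-34,199,-30,0,0],[-34,199,-30,0,0],[-34,199,-30,0,0],[-34,199,-30,0,0],[-34,199,-30,0,0],[-34,199,-30,0,0],[-34,199,-30,0,0],[-34,199,-30,0,0]],
])

```text
time: 4.73
tool_pos: [0.4968, 0.1382, 0.128]
ee_rot: [-3.141, 0.001, 1.571]
wrist_force: [-0.2, -0.5, -1.0]
width: 0.0593
```

```bash
python3 - <<'E'
from h import *
s=snap('wrist'); print(s['obs']['tool_pos'],s['obs']['ee_rot'],s['obs']['qvel'].round(3)); save(s,'w3.png')
for n,P in dict(L=(.5868,.2512,.02),M=(.4961,.2363,.02),R=(.4053,.2214,.02),B=(.511,.1455,.02)).items(): print(n,proj(s,P).round(1))
ellm(s,redm(s),(286,290),90,.04,'stand')
E
```

```text
[0.49675018 0.13822695 0.12796693] [-3.14133871e+00  8.46164050e-04  1.57135202e+00] [-0.033 -0.004 -0.007  0.001  0.002  0.002]
L [412.1  60.7]
M [285.7  81.8]
R [162.3 103.4]
B [304.8 204.2]
stand px [286.6 273.6] [125.2 129.8] P [0.4969 0.0958 0.04  ]
```

View pics/w3.png

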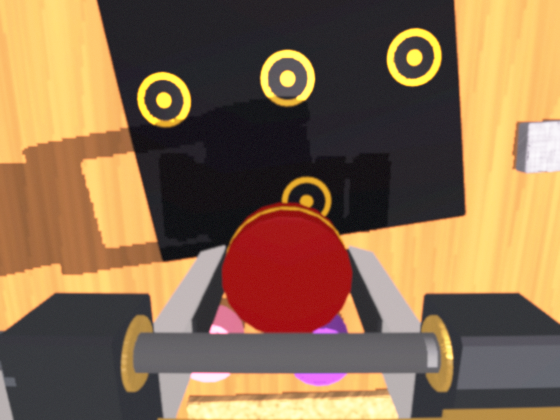

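```bash
cat >> h.py <<'E'
def roundels(s):
    m=cv2.inRange(hsv(s),(15,110,90),(35,255,255)); out={}
    for n,P in dict(L=(.588,.254,.02),M=(.497,.239,.02),R=(.4061,.2241,.02),B=(.512,.1484,.02)).items():
        q=proj(s,P)
        if not(25<q[0]<535 and 25<q[1]<395): continue
        try: out[n]=ellm(s,m,q,34,.02,n)
        except Exception as e: print(n,e)
    return out
E
python3 - <<'E'
from h import *
s=snap('wrist'); print(s['obs']['tool_pos'])
roundels(s)
p=ellm(s,redm(s),(286,290),90,.1493,'stand'); print(p-s['obs']['tool_pos'])
c,a,k=circ(redm(s),(286,290),90); k=k.reshape(-1,2); 
for y in (265,270,275): r=k[abs(k[:,1]-y)<1]; print(y,r[:,0].min(),r[:,0].max())
print(k[:,1].max(),k[:,1].min())
for dy in (-.03,0,.03): print(proj(s,s['obs']['tool_pos']+[0,dy,.0213]))
E
```

```text
[0.49711776 0.13763114 0.12821961]
L px [412.9  55.9] [55.6 60.3] P [0.5878 0.2538 0.02  ]
M px [286.4  76.9] [56.2 58.1] P [0.4972 0.2391 0.02  ]
R px [162.9  98.6] [54.  57.6] P [0.4065 0.2244 0.02  ]
B px [306.  198.8] [47.4 49.8] P [0.5123 0.1492 0.02  ]
stand px [286.7 273.6] [125.2 129.9] P [0.4973 0.1419 0.1493]
[0.00019492 0.00431161 0.02108039]
265 223 350
270 222 351
275 223 352
332 211
[286.30170307 341.12474027]
[286.2517489  282.68625542]
[286.19761996 218.57165049]
```

>>> step_arm([
  [[0,40,-10,0,0],[0,80,-30,0,0],[0,99,-60,0,0],[0,99,-80,0,0],[0,99,-85,0,0],[0,99,-85,0,0],[0,99,-85,0,0],[0,99,-85,0,0]],
])

```text
time: 5.5
tool_pos: [0.4987, 0.2368, 0.0454]
ee_rot: [3.138, -0.001, 1.569]
wrist_force: [0.2, -0.7, -1.1]
width: 0.0594
```

```bash
python3 - <<'E'
from h import *
s=snap('wrist'); print(s['obs']['tool_pos'],s['obs']['ee_rot'],s['obs']['qvel'].round(3),s['obs']['wrist_force']); 
E
```

```text
[0.49872484 0.23678597 0.04537729] [ 3.13781759e+00 -1.10504983e-03  1.56869268e+00] [ 0.005 -0.009 -0.005  0.    -0.001 -0.   ] [ 0.17807681 -0.74139649 -1.09270148]
```

>>> step_arm([
  [[-1,0,-8,0,0],[-1,0,-13,0,0],[-1,0,-15,0,0],[-1,0,-16,0,0],[-1,0,-16,0,0]],
])

```text
time: 5.97
tool_pos: [0.4959, 0.2371, 0.0287]
ee_rot: [3.141, 0.001, 1.571]
wrist_force: [-3.3, -2.8, 5.8]
width: 0.0591
```

Contact felt (≈6 N up). Release and lift.

>>> step_arm([
  [[0,0,0,0,90],[0,0,0,0,90],[0,0,0,0,90],[0,0,0,0,90],[0,0,30,0,90],[0,0,70,0,90],[0,-40,100,0,90],[0,-80,100,0,90]],
])

```text
time: 6.63
tool_pos: [0.4991, 0.1648, 0.1328]
ee_rot: [3.131, -0.003, 1.576]
wrist_force: [0.5, -0.3, -0.6]
width: 0.0847
```

>>> step_arm([
  [[0,-20,0,0,90],[0,-20,0,0,90],[0,-20,0,0,90]],
])

```text
time: 6.88
tool_pos: [0.4959, 0.1422, 0.1266]
ee_rot: [3.141, -0.001, 1.569]
wrist_force: [-0.2, 0.8, -0.3]
width: 0.0848
```

```bash
python3 - <<'E'
from h import *
s=snap('wrist'); print(s['obs']['tool_pos'],s['obs']['qvel'].round(3)); save(s,'w4.png')
r=roundels(s); M=(r['L']+r['R'])/2; print('M exp',M)
p=ellm(s,redm(s),proj(s,[.497,.239,.05]),60,.05,'stand'); print((p-M)[:2]*1000)
E
```

```text
[0.49588684 0.14219827 0.12657272] [ 0.034  0.018 -0.001  0.007 -0.     0.004]
L px [414.6  62.3] [55.7 60.2] P [0.5878 0.2538 0.02  ]
M max() iterable argument is empty
R px [164.3 105.2] [54.  57.4] P [0.4065 0.2245 0.02  ]
B px [307.5 206. ] [49.5 51.5] P [0.5123 0.1485 0.02  ]
M exp [0.49715617 0.23914251 0.02      ]
stand px [286.   79.4] [94.3 97.9] P [0.4958 0.239  0.05  ]
[-1.31536127 -0.1514061 ]
```

View pics/w4.png

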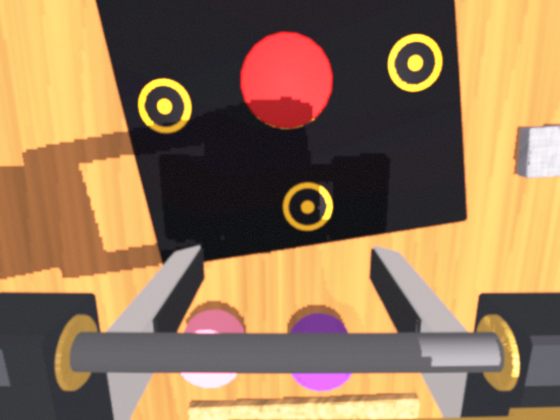

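>>> step_arm([
  [[-34,-247,35,0,100],[-34,-247,35,0,100],[-34,-247,35,0,100],[-34,-247,35,0,100],[-34,-247,35,0,100],[-34,-247,35,0,100],[-34,-247,35,0,100],[-34,-247,35,0,100]],
])

```text
time: 7.6
tool_pos: [0.4621, -0.105, 0.1614]
ee_rot: [-3.142, -0.001, 1.568]
wrist_force: [0.3, 0.6, -0.7]
width: 0.0939
```

```bash
python3 - <<'E'
from h import *
s=snap('wrist'); print(s['obs']['tool_pos'],s['obs']['qvel'].round(3)); save(s,'w5.png')
q=proj(s,[.4628,-.1026,.055]);print(q)
H=hsv(s); m=cv2.inRange(H,(85,70,40),(125,255,255))
ellm(s,m,q,50,.055,'burner')
print(H[int(q[1]),int(q[0])-60:int(q[0])+60:4].tolist())
E
```

```text
[ 0.46209596 -0.10501027  0.16135863] [0.06  0.    0.018 0.019 0.005 0.01 ]
[287.36502608 210.95175852]
burner px [287.8 208.7] [66.1 69.7] P [ 0.4632 -0.1008  0.055 ]
[[15, 138, 116], [14, 139, 108], [14, 140, 111], [16, 146, 101], [14, 136, 94], [14, 139, 101], [14, 137, 108], [104, 110, 88], [103, 49, 83], [17, 42, 85], [16, 39, 85], [18, 39, 86], [17, 42, 84], [15, 36, 84], [16, 33, 86], [15, 42, 84], [16, 39, 84], [18, 39, 85], [14, 33, 84], [19, 42, 84], [16, 39, 84], [15, 36, 86], [15, 25, 83], [103, 125, 196], [14, 114, 103], [15, 134, 93], [15, 142, 86], [15, 141, 96], [14, 137, 106], [13, 132, 91]]
```

View pics/w5.png

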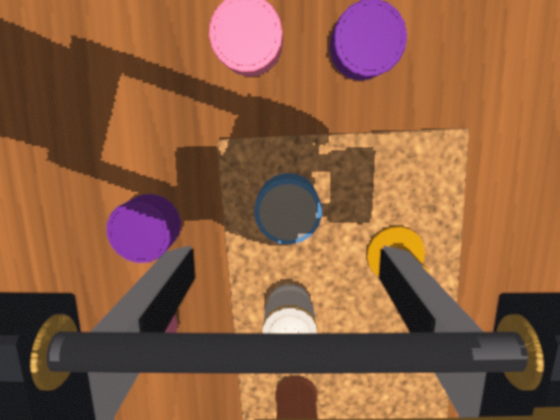

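>>> step_arm([
  [[1,2,-40,0,100],[1,2,-80,0,100],[1,2,-115,0,100],[1,2,-132,0,100],[1,2,-139,0,100],[1,2,-139,0,100],[1,2,-139,0,0],[1,2,-139,0,0]],
])

```text
time: 8.32
tool_pos: [0.4646, -0.1019, 0.0245]
ee_rot: [3.138, 0.001, 1.572]
wrist_force: [1.4, 0.5, 0.9]
width: 0.0842
```

>>> step_arm([
  [[0,0,0,0,0],[0,0,0,0,0],[0,0,0,0,0],[0,0,0,0,0],[0,0,0,0,0]],
])

```text
time: 8.73
tool_pos: [0.4631, -0.1025, 0.0232]
ee_rot: [3.141, 0.0, 1.57]
wrist_force: [0.2, -0.1, 2.4]
width: 0.0533
```

>>> step_arm([
  [[0,0,40,0,0],[0,0,80,0,0],[0,20,100,0,0],[33,340,100,0,0],[33,340,100,0,0],[33,340,100,0,0],[33,340,100,0,0],[33,340,100,0,0]],
])

```text
time: 9.4
tool_pos: [0.4835, 0.1267, 0.122]
ee_rot: [-3.141, 0.0, 1.57]
wrist_force: [1.1, -0.7, -2.3]
width: 0.0534
```

>>> step_arm([
  [[13,118,-10,0,0],[13,118,-30,0,0],[13,118,-30,0,0],[13,118,-30,0,0],[13,118,-30,0,0],[13,118,-30,0,0]],
])

```text
time: 9.9
tool_pos: [0.4967, 0.2424, 0.0918]
ee_rot: [-3.14, 0.001, 1.571]
wrist_force: [-0.0, 0.2, -2.1]
width: 0.0538
```

```bash
python3 - <<'E'
from h import *
s=snap('wrist'); print(s['obs']['tool_pos'],s['obs']['ee_rot'],s['obs']['qvel'].round(3)); 
s=snap('wrist'); print(s['obs']['tool_pos'],s['obs']['width'])
E
```

```text
[0.49670795 0.2424172  0.09176971] [-3.14002019e+00  1.46840146e-03  1.57125319e+00] [-0.029 -0.025 -0.005  0.002 -0.001  0.001]
[0.49719554 0.24199338 0.09246126] 0.0532122397461062
```

>>> step_arm([
  [[-1,-4,-10,0,0],[-1,-4,-18,0,0],[-1,-4,-23,0,0],[-1,-4,-25,0,0],[-1,-4,-25,0,0],[-1,-4,-25,0,0]],
])

```text
time: 10.5
tool_pos: [0.4962, 0.2388, 0.0674]
ee_rot: [-3.141, 0.0, 1.57]
wrist_force: [-0.8, -0.2, -1.1]
width: 0.0535
```

>>> step_arm([
  [[0,-1,-2,0,0],[0,-1,-3,0,0],[0,-1,-4,0,0],[0,-1,-4,0,0]],
])

```text
time: 10.83
tool_pos: [0.4961, 0.238, 0.0635]
ee_rot: [-3.142, 0.0, 1.571]
wrist_force: [1.0, -0.4, -3.0]
width: 0.0537
```

>>> step_arm([
  [[0,0,-1,0,0],[0,0,-1,0,0],[0,0,-1,0,0]],
])

```text
time: 11.08
tool_pos: [0.4963, 0.2381, 0.0632]
ee_rot: [3.141, -0.0, 1.571]
wrist_force: [-0.5, 0.9, 1.5]
width: 0.0533
```

>>> step_arm([
  [[0,0,0,0,85],[0,0,0,0,85],[0,0,0,0,85],[0,0,0,0,85],[0,0,30,0,85],[0,0,65,0,85],[0,-40,70,0,85],[0,-80,70,0,85]],
])

```text
time: 11.75
tool_pos: [0.4985, 0.1591, 0.1367]
ee_rot: [3.133, -0.002, 1.575]
wrist_force: [1.5, -0.7, 0.1]
width: 0.0797
```

>>> step_arm([
  [[0,-20,0,0,90],[0,-20,0,0,90],[0,-20,0,0,90]],
])

```text
time: 12.0
tool_pos: [0.4964, 0.1374, 0.1328]
ee_rot: [3.141, -0.001, 1.568]
wrist_force: [-0.1, 0.4, 0.3]
width: 0.0846
```

```bash
python3 - <<'E'
from h import *
s=snap('wrist'); print(s['obs']['tool_pos'],s['obs']['qvel'].round(3)); save(s,'w6.png')
H=hsv(s); q=proj(s,[.497,.239,.095])
b=ellm(s,cv2.inRange(H,(85,70,40),(125,255,255)),q,60,.095,'burner')
r=roundels(s); M=(r['L']+r['R'])/2; print('M exp',M, (b-M)[:2]*1000)
t=snap('top'); H=hsv(t)
b=ellm(t,cv2.inRange(H,(90,80,60),(120,255,255)),proj(t,[.4961,.2363,.095]),20,.095,'burner top')
r=roundels(t); M=(r['L']+r['R'])/2;print((b-M)[:2]*1000)
E
```

```text
[0.49641778 0.13741582 0.13281224] [ 0.035  0.013 -0.008  0.009 -0.001  0.005]
burner px [285.9  64.8] [101.9 104. ] P [0.4964 0.2379 0.095 ]
L px [411.5  56.6] [54.3 58.8] P [0.5879 0.2539 0.02  ]
M max() iterable argument is empty
R px [165.6  99. ] [52.9 56. ] P [0.4065 0.2244 0.02  ]
B px [306.6 198.4] [48.5 50.4] P [0.5124 0.1485 0.02  ]
M exp [0.49717164 0.23912203 0.02      ] [-0.75888294 -1.22362821]
burner top px [160.1 245.4] [22.3 26.4] P [0.4913 0.2342 0.095 ]
L max() iterable argument is empty
M float division by zero
R px [171.8 287.5] [15.9 17.5] P [0.4038 0.222  0.02  ]
B px [212.2 240.2] [ 5.2 12.6] P [0.5133 0.1333 0.02  ]Traceback (most recent call last):
  File "<stdin>", line 8, in <module>
KeyError: 'L'
```

View pics/w6.png

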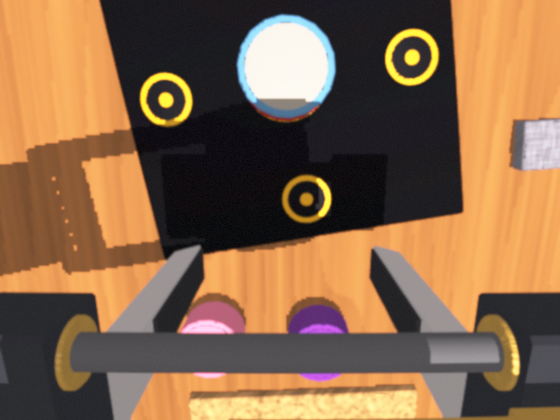

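>>> step_arm([
  [[-26,-448,40,0,90],[-26,-448,40,0,90],[-26,-448,40,0,90],[-26,-448,40,0,90],[-26,-448,40,0,90],[-26,-448,40,0,90],[-26,-448,40,0,90],[-26,-448,40,0,90]],
])

```text
time: 12.77
tool_pos: [0.4774, -0.1941, 0.1623]
ee_rot: [3.141, -0.001, 1.573]
wrist_force: [-0.2, -0.5, -0.5]
width: 0.0845
```

>>> step_arm([
  [[-7,-115,10,0,90],[-7,-115,10,0,90],[-7,-115,10,0,90],[-7,-115,10,0,90],[-7,-115,10,0,90]],
])

```text
time: 13.18
tool_pos: [0.4705, -0.3089, 0.1715]
ee_rot: [-3.141, -0.001, 1.57]
wrist_force: [-0.4, 0.7, -0.6]
width: 0.0848
```

```bash
python3 - <<'E'
from h import *
s=snap('wrist'); s=snap('wrist'); print(s['obs']['tool_pos'],s['obs']['qvel'].round(3)); save(s,'w7.png')
q=proj(s,[.471,-.308,.1]);print(q)
H=hsv(s); print(H[int(q[1]),int(q[0])-50:int(q[0])+50:4].tolist())
E
```

```text
[ 0.47061813 -0.30763965  0.17152377] [ 0.027 -0.02   0.021  0.001  0.002 -0.001]
[287.01930265 226.79153258]
[[14, 136, 101], [15, 134, 93], [15, 137, 99], [14, 134, 105], [14, 139, 101], [14, 135, 96], [14, 143, 109], [10, 163, 105], [9, 164, 95], [128, 102, 10], [96, 142, 9], [128, 204, 5], [78, 116, 11], [0, 0, 0], [68, 128, 8], [160, 191, 4], [120, 32, 8], [8, 164, 90], [10, 163, 108], [15, 145, 202], [15, 144, 183], [15, 144, 198], [16, 139, 235], [15, 140, 228], [15, 143, 212]]
```

View pics/w7.png

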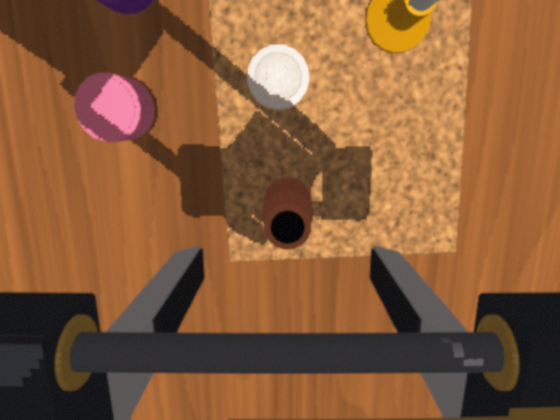

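```bash
python3 - <<'E'
from h import *
s=snap('wrist'); print(s['obs']['tool_pos'])
H=hsv(s)
ellm(s,cv2.inRange(H,(0,0,0),(180,255,25)),(287,227),25,.1,'vase hole')
ellm(s,cv2.inRange(H,(0,0,190),(60,60,255)),(278,77),40,.062,'cup')
E
```

```text
[ 0.4706455  -0.30697093  0.17163586]
vase hole px [287.2 227.5] [30.2 31.7] P [ 0.4711 -0.3079  0.1   ]
cup px [280.3  73.4] [52.5 66. ] P [ 0.4659 -0.2026  0.062 ]
```

>>> step_arm([
  [[0,-3,-30,0,90],[0,-3,-65,0,90],[0,-3,-100,0,90],[0,-3,-130,0,90],[0,-3,-140,0,90],[0,-3,-140,0,90],[0,-3,-140,0,0],[0,-3,-140,0,0]],
])

```text
time: 14.0
tool_pos: [0.4718, -0.3121, 0.035]
ee_rot: [3.138, 0.003, 1.572]
wrist_force: [0.2, 0.5, 0.2]
width: 0.0744
```

>>> step_arm([
  [[0,0,0,0,0],[0,0,0,0,0],[0,0,0,0,0],[0,0,0,0,0],[0,0,0,0,0],[0,0,0,0,0]],
])

```text
time: 14.5
tool_pos: [0.4705, -0.3118, 0.0327]
ee_rot: [3.14, 0.001, 1.571]
wrist_force: [0.8, -0.7, 0.8]
width: 0.0396
```

>>> step_arm([
  [[0,0,35,0,0],[0,0,75,0,0],[0,0,110,0,0],[0,20,130,0,0],[117,555,130,0,0],[117,555,130,0,0],[117,555,130,0,0],[117,555,130,0,0]],
])

```text
time: 15.17
tool_pos: [0.5048, -0.1269, 0.161]
ee_rot: [-3.14, -0.001, 1.57]
wrist_force: [0.2, 0.2, -3.7]
width: 0.0392
```

>>> step_arm([
  [[82,400,0,0,0],[82,400,0,0,0],[82,400,0,0,0],[82,400,0,0,0],[82,400,0,0,0],[82,400,0,0,0],[82,400,0,0,0],[82,400,0,0,0]],
])

```text
time: 15.83
tool_pos: [0.5717, 0.1997, 0.1606]
ee_rot: [-3.139, 0.001, 1.571]
wrist_force: [1.3, -1.2, -2.7]
width: 0.0395
```

>>> step_arm([
  [[15,35,0,0,0],[15,50,-10,0,0],[15,50,-45,0,0],[15,50,-80,0,0],[15,50,-105,0,0],[15,50,-108,0,0],[15,50,-108,0,0],[15,50,-108,0,0]],
])

```text
time: 16.5
tool_pos: [0.588, 0.2477, 0.055]
ee_rot: [3.141, -0.0, 1.57]
wrist_force: [0.4, 0.0, -3.4]
width: 0.0393
```

```bash
python3 - <<'E'
from h import *
for _ in range(3): s=snap('wrist'); print(s['obs']['tool_pos'],s['obs']['ee_rot'],s['obs']['wrist_force']) 
E
```

```text
[0.58801713 0.2476927  0.05497154] [ 3.14077744e+00 -1.63161945e-04  1.57034725e+00] [ 0.41249271  0.03319619 -3.44202502]
[0.58900917 0.24797953 0.05651919] [ 3.13791235e+00 -1.08082865e-03  1.57029166e+00] [ 0.58986855  0.2571133  -3.51154418]
[0.58940819 0.2481563  0.05726305] [ 3.13657707e+00 -1.50093970e-03  1.57035712e+00] [ 0.31153896  0.45681708 -1.97449146]
```

>>> step_arm([
  [[-1,2,0,0,0],[-1,2,-4,0,0],[-1,2,-8,0,0],[-1,2,-11,0,0],[-1,2,-11,0,0],[-1,2,-11,0,0]],
])

```text
time: 17.15
tool_pos: [0.5862, 0.2498, 0.0427]
ee_rot: [-3.141, 0.0, 1.571]
wrist_force: [0.3, -0.3, -3.7]
width: 0.0393
```

>>> step_arm([
  [[1,0,-1,0,0],[1,0,-1,0,0],[1,0,-1,0,0]],
])

```text
time: 17.4
tool_pos: [0.5874, 0.25, 0.0426]
ee_rot: [-3.141, -0.0, 1.571]
wrist_force: [-1.8, 0.9, 0.9]
width: 0.0389
```

>>> step_arm([
  [[0,0,0,0,68],[0,0,0,0,68],[0,0,0,0,68],[0,0,0,0,68],[0,0,35,0,68],[0,0,75,0,68],[0,0,110,0,68],[-20,-30,115,0,68]],
])

```text
time: 18.07
tool_pos: [0.5736, 0.2243, 0.1658]
ee_rot: [3.125, -0.007, 1.575]
wrist_force: [0.9, -0.9, 1.6]
width: 0.0639
```

>>> step_arm([
  [[-25,-85,0,0,80],[-25,-85,0,0,80],[-25,-85,0,0,80],[-25,-85,0,0,80],[-25,-85,0,0,80]],
])

```text
time: 18.48
tool_pos: [0.543, 0.1351, 0.1576]
ee_rot: [3.14, -0.001, 1.57]
wrist_force: [0.6, -0.6, -0.2]
width: 0.075
```

```bash
python3 - <<'E'
from h import *
s=snap('wrist'); print(s['obs']['tool_pos']); save(s,'w8.png')
H=hsv(s); 
v=ellm(s,cv2.inRange(H,(0,0,0),(180,255,45)),proj(s,[.5878,.2538,.11]),22,.11,'vase'); print((v-[.5878,.2538,.11])*1000)
b=ellm(s,cv2.inRange(H,(85,70,40),(125,255,255)),proj(s,[.497,.239,.095]),60,.095,'burner')
roundels(s)
E
```

```text
[0.54295179 0.13507355 0.15761107]Traceback (most recent call last):
  File "<stdin>", line 4, in <module>
  File "h.py", line 28, in ellm
    c,a,k=circ(mask,seed,win); e=cv2.fitEllipse(cv2.convexHull(k)); p=ray(s,e[0],z)
          ~~~~^^^^^^^^^^^^^^^
  File "h.py", line 20, in circ
    c=max(cv2.findContours(m,cv2.RETR_EXTERNAL,cv2.CHAIN_APPROX_NONE)[0],key=cv2.contourArea)
ValueError: max() iterable argument is empty
```

View pics/w8.png

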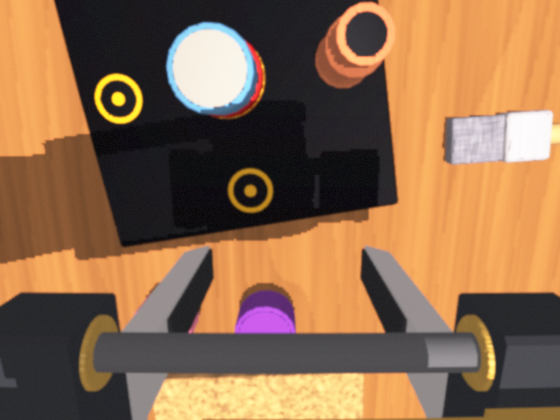

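```bash
python3 - <<'E'
from h import *
s=snap('wrist'); print(s['obs']['tool_pos'])
H=hsv(s);print(H[34,366])
q=proj(s,[.5878,.2538,.11]);print('exp',q)
ellm(s,cv2.inRange(H,(0,0,0),(180,255,100)),(366,34),26,.11,'vase')
E
```

```text
[0.5429927  0.13569214 0.15735214]
[140  14  56]
exp [366.81144958  34.18724641]
vase px [366.   34.8] [39.7 42.9] P [0.5873 0.2535 0.11  ]
```

>>> step_arm([
  [[19,-291,14,0,75],[19,-291,14,0,75],[19,-291,14,0,75],[19,-291,14,0,75],[19,-291,14,0,75],[19,-291,14,0,75],[19,-291,14,0,75],[19,-291,14,0,75]],
])

```text
time: 19.25
tool_pos: [0.5625, -0.1624, 0.1707]
ee_rot: [3.141, 0.004, 1.565]
wrist_force: [-0.4, 0.3, -0.7]
width: 0.0705
```

>>> step_arm([
  [[0,0,0,0,75],[0,0,0,0,75],[0,0,0,0,75]],
])

```text
time: 19.5
tool_pos: [0.562, -0.1541, 0.1709]
ee_rot: [-3.141, -0.001, 1.573]
wrist_force: [-0.0, 0.6, 0.5]
width: 0.0705
```

```bash
python3 - <<'E'
from h import *
s=snap('wrist'); s=snap('wrist');print(s['obs']['tool_pos']); save(s,'w9.png')
q=proj(s,[.5625,-.1535,.096]); print(q); H=hsv(s); print(H[int(q[1]),int(q[0])-24:int(q[0])+24:3].tolist())
m=cv2.inRange(H,(0,0,60),(180,80,255))
ellm(s,m,q,26,.096,'candle')
ellm(s,cv2.inRange(H,(18,170,30),(32,255,255)),proj(s,[.5625,-.1535,.018]),50,.018,'foot')
E
```

```text
[ 0.5619396 -0.1540507  0.1710146]
[287.24636485 224.06557775]
[[15, 142, 90], [15, 137, 95], [15, 142, 99], [18, 178, 103], [17, 56, 114], [23, 27, 114], [18, 27, 115], [17, 20, 113], [18, 24, 54], [18, 27, 114], [21, 22, 115], [19, 25, 114], [18, 77, 136], [18, 188, 210], [15, 149, 197], [15, 142, 199]]
candle px [287.  220.5] [25.3 32.4] P [ 0.5623 -0.1509  0.096 ]
foot px [287.2 199.2] [57.8 58.9] P [ 0.5625 -0.1521  0.018 ]
```

View pics/w9.png

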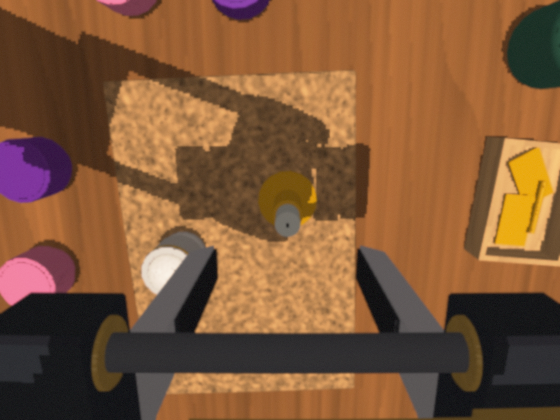

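>>> step_arm([
  [[0,-2,-30,0,75],[0,-2,-65,0,75],[0,-2,-100,0,75],[0,-2,-130,0,75],[0,-2,-139,0,75],[0,-2,-139,0,75],[0,-2,-139,0,0],[0,-2,-139,0,0]],
])

```text
time: 20.27
tool_pos: [0.5635, -0.1584, 0.0351]
ee_rot: [3.137, 0.002, 1.572]
wrist_force: [0.6, 0.6, -0.1]
width: 0.0607
```

>>> step_arm([
  [[0,0,0,0,0],[0,0,0,0,0],[0,0,0,0,0],[0,0,0,0,0],[0,0,0,0,0],[0,0,0,0,0],[0,0,0,0,0]],
])

```text
time: 20.85
tool_pos: [0.562, -0.1583, 0.0326]
ee_rot: [3.14, 0.0, 1.571]
wrist_force: [1.5, 0.8, 0.9]
width: 0.0234
```

>>> step_arm([
  [[0,0,35,0,0],[0,0,75,0,0],[0,0,110,0,0],[0,20,130,0,0],[-156,378,130,0,0],[-156,378,130,0,0],[-156,378,130,0,0],[-156,378,130,0,0]],
])

```text
time: 21.52
tool_pos: [0.493, 0.016, 0.1607]
ee_rot: [-3.139, -0.0, 1.57]
wrist_force: [-0.3, 0.6, -3.5]
width: 0.0235
```

>>> step_arm([
  [[-92,215,0,0,0],[-92,215,0,0,0],[-92,215,0,0,0],[-92,215,0,0,0],[-92,215,0,0,0],[-92,215,0,0,0],[-92,215,0,0,0],[-92,215,0,0,0]],
])

```text
time: 22.18
tool_pos: [0.4015, 0.2303, 0.1609]
ee_rot: [-3.139, 0.002, 1.574]
wrist_force: [-0.4, -0.8, -3.7]
width: 0.0236
```

>>> step_arm([
  [[5,-11,-20,0,0],[5,-11,-55,0,0],[5,-11,-85,0,0],[5,-11,-100,0,0],[5,-11,-106,0,0],[5,-11,-108,0,0],[5,-11,-108,0,0],[5,-11,-108,0,0]],
])

```text
time: 22.85
tool_pos: [0.4093, 0.2187, 0.0557]
ee_rot: [3.139, -0.001, 1.57]
wrist_force: [1.2, 0.2, -2.6]
width: 0.0234
```

>>> step_arm([
  [[0,0,0,0,0],[0,0,0,0,0],[0,0,0,0,0]],
])

```text
time: 23.1
tool_pos: [0.4087, 0.219, 0.0553]
ee_rot: [3.14, -0.001, 1.571]
wrist_force: [-0.2, 0.1, -3.2]
width: 0.0237
```

>>> step_arm([
  [[-2,1,-4,0,0],[-2,1,-8,0,0],[-2,1,-11,0,0],[-2,1,-12,0,0],[-2,1,-13,0,0],[-2,1,-13,0,0]],
])

```text
time: 23.6
tool_pos: [0.4055, 0.2197, 0.0425]
ee_rot: [-3.141, 0.0, 1.571]
wrist_force: [-4.2, -2.0, 4.9]
width: 0.0236
```

Contact; release and retreat to look.

>>> step_arm([
  [[0,0,0,0,60],[0,0,0,0,60],[0,0,0,0,60],[0,0,0,0,60],[0,0,35,0,60],[0,0,75,0,60],[0,0,110,0,60],[10,-30,115,0,60]],
])

```text
time: 24.27
tool_pos: [0.4187, 0.194, 0.1637]
ee_rot: [3.129, -0.007, 1.577]
wrist_force: [0.9, 0.5, 0.1]
width: 0.0567
```

>>> step_arm([
  [[20,-60,0,0,80],[20,-60,0,0,80],[20,-60,0,0,80],[20,-60,0,0,80],[20,-60,0,0,80]],
])

```text
time: 24.68
tool_pos: [0.4357, 0.1302, 0.156]
ee_rot: [-3.141, -0.001, 1.571]
wrist_force: [-0.7, -0.3, 0.1]
width: 0.0753
```

```bash
python3 - <<'E'
from h import *
s=snap('wrist'); s=snap('wrist'); print(s['obs']['tool_pos']); save(s,'w10.png')
print(proj(s,[.4065,.2245,.106]),proj(s,[.4065,.2245,.028]),proj(s,[.4972,.2391,.095]))
E
```

```text
[0.43558601 0.13051083 0.15592394]
[236.21184897  79.70038567] [249.34642071  90.03179424] [389.66816013  56.45597995]
```

View pics/w10.png

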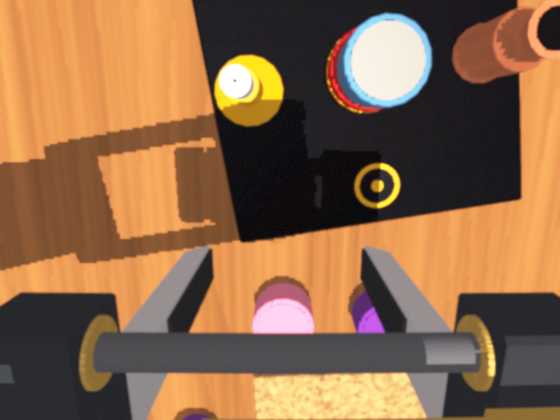

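>>> step_arm([
  [[29,-337,6,0,85],[29,-337,6,0,85],[29,-337,6,0,85],[29,-337,6,0,85],[29,-337,6,0,85],[29,-337,6,0,85],[29,-337,6,0,85],[29,-337,6,0,85]],
])

```text
time: 25.45
tool_pos: [0.4648, -0.2032, 0.1621]
ee_rot: [3.141, -0.0, 1.573]
wrist_force: [0.4, 0.9, 0.0]
width: 0.0798
```

>>> step_arm([
  [[1,-6,0,0,85],[1,-6,0,0,85],[1,-6,0,0,85],[1,-6,0,0,85]],
])

```text
time: 25.78
tool_pos: [0.4657, -0.2064, 0.1619]
ee_rot: [-3.141, -0.001, 1.573]
wrist_force: [-0.0, 0.5, 0.2]
width: 0.0802
```

```bash
python3 - <<'E'
from h import *
s=snap('wrist'); s=snap('wrist');print(s['obs']['tool_pos'],s['obs']['width']); save(s,'w11.png')
q=proj(s,[.4645,-.2055,.062]); print(q); H=hsv(s); print(H[int(q[1]),int(q[0])-40:int(q[0])+40:4].tolist())
x=int(q[0]); print(list(zip(range(int(q[1])-60,int(q[1])+50,4),H[int(q[1])-60:int(q[1])+50:4,x].tolist())))
E
```

```text
[ 0.46576186 -0.20633949  0.16211194] 0.07975989793262259
[284.79664828 214.84175182]
[[15, 137, 119], [14, 141, 105], [14, 139, 103], [14, 51, 114], [15, 40, 116], [11, 38, 127], [15, 39, 130], [13, 35, 131], [15, 39, 132], [13, 41, 131], [14, 38, 135], [15, 38, 136], [14, 40, 129], [15, 39, 130], [13, 40, 133], [14, 41, 130], [15, 35, 116], [14, 38, 113], [15, 143, 93], [14, 139, 99]]
[(154, [15, 145, 97]), (158, [15, 136, 92]), (162, [14, 137, 95]), (166, [15, 139, 97]), (170, [14, 142, 86]), (174, [14, 138, 94]), (178, [12, 78, 105]), (182, [14, 43, 102]), (186, [13, 54, 117]), (190, [14, 33, 115]), (194, [13, 37, 131]), (198, [17, 38, 133]), (202, [14, 40, 134]), (206, [14, 41, 136]), (210, [11, 36, 133]), (214, [14, 38, 135]), (218, [16, 40, 134]), (222, [13, 41, 131]), (226, [14, 43, 131]), (230, [13, 38, 129]), (234, [14, 38, 127]), (238, [14, 38, 114]), (242, [14, 85, 141]), (246, [14, 144, 198]), (250, [15, 144, 214]), (254, [16, 143, 227]), (258, [15, 145, 201]), (262, [15, 142, 179])]
```

View pics/w11.png

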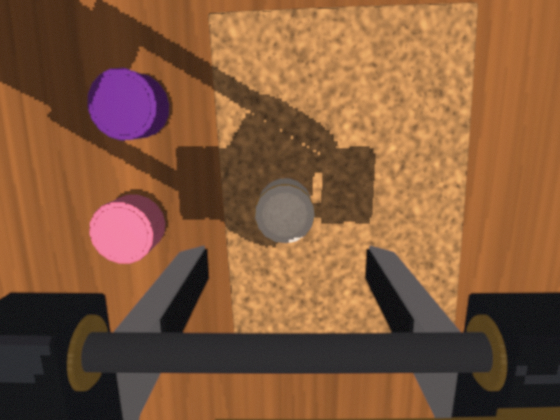

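>>> step_arm([
  [[-1,-1,-30,0,85],[-1,-1,-65,0,85],[-1,-1,-100,0,85],[-1,-1,-126,0,85],[-1,-1,-135,0,85],[-1,-1,-135,0,85],[-1,-1,-135,0,0],[-1,-1,-135,0,0]],
])

```text
time: 26.55
tool_pos: [0.4663, -0.2099, 0.0296]
ee_rot: [3.138, 0.002, 1.572]
wrist_force: [-0.6, -1.3, 0.0]
width: 0.0702
```

>>> step_arm([
  [[0,0,0,0,0],[0,0,0,0,0],[0,0,0,0,0],[0,0,0,0,0],[0,0,0,0,0],[0,0,0,0,0]],
])

```text
time: 27.05
tool_pos: [0.4648, -0.2098, 0.0282]
ee_rot: [3.141, 0.001, 1.571]
wrist_force: [-2.1, 1.3, 6.2]
width: 0.0459
```

>>> step_arm([
  [[0,0,35,0,0],[0,0,70,0,0],[0,20,80,0,0],[47,353,80,0,0],[47,353,80,0,0],[47,353,80,0,0],[47,353,80,0,0],[47,353,80,0,0]],
])

```text
time: 27.72
tool_pos: [0.4931, 0.0188, 0.1063]
ee_rot: [-3.141, -0.0, 1.57]
wrist_force: [1.5, -0.5, -2.1]
width: 0.0459
```

>>> step_arm([
  [[19,130,0,0,0],[19,130,0,0,0],[19,130,0,0,0],[19,130,0,0,0],[19,130,-30,0,0],[19,130,-50,0,0],[19,130,-55,0,0],[19,130,-55,0,0]],
])

```text
time: 28.38
tool_pos: [0.5104, 0.1463, 0.0492]
ee_rot: [-3.135, 0.001, 1.571]
wrist_force: [-0.5, 0.9, -1.1]
width: 0.0453
```

>>> step_arm([
  [[0,0,0,0,0],[0,0,0,0,0],[0,0,0,0,0]],
])

```text
time: 28.63
tool_pos: [0.5139, 0.1468, 0.0539]
ee_rot: [3.138, -0.001, 1.57]
wrist_force: [0.9, -0.1, -1.0]
width: 0.0455
```

>>> step_arm([
  [[-1,-3,-3,0,0],[-1,-3,-7,0,0],[-1,-3,-11,0,0],[-1,-3,-13,0,0],[-1,-3,-13,0,0],[-1,-3,-13,0,0]],
])

```text
time: 29.13
tool_pos: [0.5115, 0.1439, 0.0388]
ee_rot: [-3.141, 0.0, 1.571]
wrist_force: [-0.4, 0.3, -2.3]
width: 0.0454
```

>>> step_arm([
  [[0,-1,-1,0,0],[0,-1,-2,0,0],[0,-1,-2,0,0]],
])

```text
time: 29.38
tool_pos: [0.5118, 0.1432, 0.0382]
ee_rot: [3.141, -0.0, 1.571]
wrist_force: [-2.8, 0.5, 5.5]
width: 0.0455
```

Contact; release, lift and retreat toward −y to look.

>>> step_arm([
  [[0,0,0,0,75],[0,0,0,0,75],[0,0,0,0,75],[0,0,0,0,75],[0,0,35,0,75],[0,0,75,0,75],[0,0,110,0,75],[0,-30,130,0,75]],
])

```text
time: 30.05
tool_pos: [0.5133, 0.1164, 0.1718]
ee_rot: [3.135, -0.003, 1.576]
wrist_force: [1.4, -1.1, 1.2]
width: 0.0704
```

>>> step_arm([
  [[-10,-35,20,0,80],[-10,-35,20,0,80],[-10,-35,20,0,80],[-10,-35,20,0,80],[-10,-35,20,0,80]],
])

```text
time: 30.47
tool_pos: [0.501, 0.0786, 0.1855]
ee_rot: [-3.139, -0.0, 1.572]
wrist_force: [-0.7, -0.4, -1.5]
width: 0.0752
```

```bash
python3 - <<'E'
from h import *
s=snap('wrist'); s=snap('wrist'); print(s['obs']['tool_pos']); save(s,'w12.png')
for P in ([.5119,.1483,.072],[.4065,.2245,.106],[.4972,.2391,.095],[.5878,.2538,.11]): print(proj(s,P).round(1))
t=snap('top'); save(t,'t12.png')
E
```

```text
[0.50096786 0.07873667 0.18537695]
[301.5 122.3]
[136.6  -1.2]
[281.4 -21.6]
[431.9 -56.1]
```

View pics/w12.png

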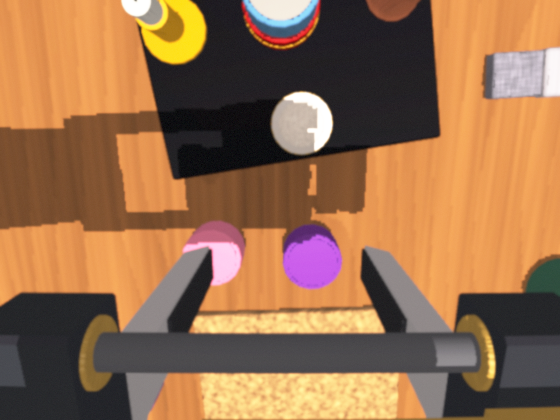

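```bash
python3 - <<'E'
from h import *
s=snap('scene'); cv2.imwrite('pics/s12.png',cv2.resize(s['frame'][100:350,120:500,::-1],None,fx=2.1,fy=2.1))
E
```

```text
(no output)
```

View pics/s12.png

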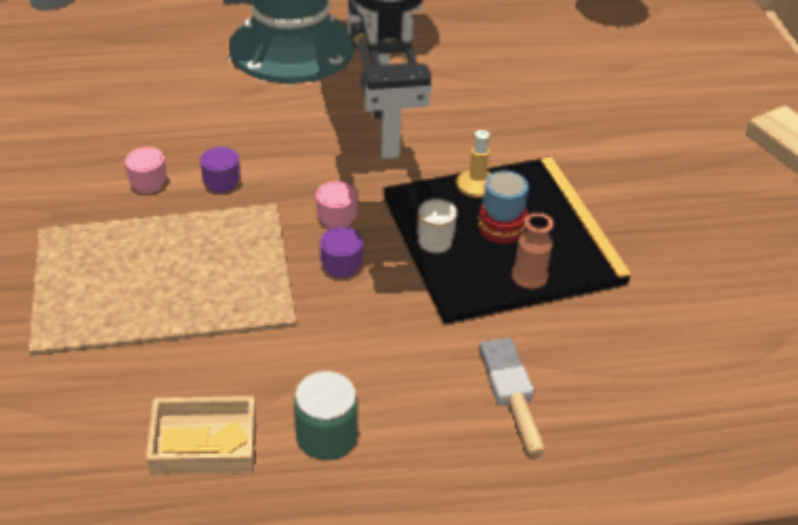

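The picture shows all five pieces upright in their places: vase on the left seen from the gold edge, candlestick on the right, cup behind, burner on the stand. The tin, brush and hinges have not been disturbed.

```bash
python3 -c "
from h import *
print(robot.close_job())"
```

```text
the job is handed in; nothing more can be done
None
```

The altar set is laid out on the board and the job is handed in, at about 31 s of the 128 s allowed. I placed the red stand, then the burner on it, the vase left, the candlestick right and the cup behind.

| Piece | Last measured offset from its roundel centre |
|---|---|
| Stand | about 1.3 mm |
| Burner | about 1.4 mm from the roundel, about 1.3 mm from the stand's centre |
| Vase | about 0.6 mm |
| Candlestick | about 1 mm |
| Cup | about 1 mm |

- **Final view:** the last scene picture shows every piece upright, the tin, brush and hinges undisturbed, and the gripper clear of everything.
- **Disagreement:** the top and wrist cameras differed by a steady 1 mm in x and 3 mm in y. I used the wrist camera for both picking and placing, so this cancels out.
- **Failed check:** a final burner check from the top camera failed because the arm was hiding the roundels.

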